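# Draw open the candle box's sliding lid and put its tea light in the teapot warmer

## Robot

A 7-joint arm with a two-finger parallel gripper is mounted at the origin on a cart in front of the work surface, level with it; the furniture and walls round the work are solid. World frame = base frame: x ahead of the robot, y to its left, z up, the work surface at z = 0. Lengths are in mm, angles in rad, forces in N, time in s.
With the tool pointing down it reaches from about 400 to 875 mm from the base axis. Payload 4.4 kg.
Tool frame: the origin (TCP) lies midway between the tips of the shut fingers; the grasp point (between the pads) lies ctrl.grip_depth behind it (ctrl.grip_depth is the distance from the TCP to the grasp point, in mm); z points along the fingers, y is the line along which they close (so a half turn about z gives the same grasp; the last joint's range is limited). The gripper opens to 85 mm and grips with 20 to 120 N. Pads are 22 mm wide; open, the fingers measure 114 mm over their backs; the gripper's body (76 mm by 85 mm) begins 54 mm behind the grasp point. The pads swing forward as they close: fully open they stand 13 mm farther back than shut.
Start: joints at [1.051, 0.628, 0.038, 1.517, -0.027, 0.996, -0.02], TCP at [284.978, -584.213, 231.313] pointing down, gripper open.
Joint ranges: [-3.06, 3.06], [-0.37, 2.12], [-1.25, 1.32], [0.18, 2.47], [-1.1, 4.24], [0.23, 1.98], [-2.94, 2.94]. Speed limits (rad/s): [2.57, 2.57, 3.14, 3.14, 3.14, 3.14, 3.14].

## Interface

Orientations are given as [roll, pitch, yaw] about the fixed x, y, z axes, in that order (R = Rz(yaw) Ry(pitch) Rx(roll)).
In Python, from cell import ctrl gives the robot as it stands.
- The arm moves only by the tool carry_out, never from a script. Its argument "deltas" is one flat list of numbers, 7 for each row, row after row: the turn, a rotation vector about the tool's x, y, z in degrees, then the shift along the tool's x, y, z in m, then the closure, from -1 (fully open) to 1 (shut). In form: [wx, wy, wz, dx, dy, dz, claw, wx, wy, wz, dx, dy, dz, claw, ...]. A call has 1 to 12 rows; each row shifts and turns the commanded pose from where the row before left it, along the tool's axes as they then stand; what a row does not reach is not made up. A row lasts 1/8 s, in which the tool goes at most 62.5 mm and 10.7 degrees, less where a joint would pass 70% of its speed; a pose out of reach is approached as far as the arm can. A call with a gripper value outside its range is refused whole. The fingers move at their own pace and stop on an object; the grip force is fixed at half the most. Time passes only in rows, so rows that do not move let the fingers close. It gives the time, the measured TCP pose, the force, the opening and the grip force at its end, in the units of the state.
- ctrl.read_state(): the state, without advancing time (a new reading comes with each control period).
- ctrl.get_image(name): name is "scene" or "top"; returns the picture (384x512x3 uint8, red, green, blue); there is no depth.
- ctrl.calibration(name): a dict with "mtx" (3x3 intrinsics, pixels), "distortion" ([k1, k2, p1, p2, k3] as OpenCV has them; the pictures are not rectified), "R" (3x3) and "t" (3): a world point X has camera coordinates R X + t. Camera axes: x right, y down, z forward; pixel columns grow to the right and rows downward; lengths in mm; the calibration is good to about 2 mm. A picture is of the moment at which its call begins. calibration takes no time and is no camera call.
- ctrl.finish_job(): hands the job in; it is judged then, once.
The state is a dict: "clock": time; "qpos": joint angles; "qd": joint speeds; "tau": joint torques, N m; "eef_pos": TCP position; "tool_rot": TCP orientation; "force": force on the tool from outside, world axes, zero at the start; "torque": the same for the moment, N m; "width": finger opening in mm; "gripper_force": force on a finger pad.
Only numpy, scipy, OpenCV 4.12 (cv2) and the standard library are available. Lean on these libraries where they do the work, as an engineer would, in place of code of your own. Each camera call takes 0.05 s, during which the arm holds its last target. There are 200 camera calls.

## Task

The teapot warmer needs its candle. Press down on the lid of the wooden candle box and draw it all the way open towards the box's front; it is tight and has no handle, so press firmly enough that the fingers do not slip, yet gently enough not to split the thin wood, and do not drag the box about. Then take the tea light out and set it upright, flat on the floor of the cup in the middle of the warmer, leaving the lid open and the box, the warmer and the other things where they stand.

Things in the scene. Friction and masses are not known exactly. Their poses are not given: they have to be found in the camera images.
- candle_box: Loose low wooden box, 150 (x) x 132 (y) x 54 mm high, 0.65 to 1 kg, on rubber feet, with a thin dark wooden lid sliding in grooves of the side walls. Origin: centre of its underside, z up; its front, towards which the lid slides out, is its -x, roughly facing the robot. The lips of the side walls and the back wall stand above the lid; between the lips 112 mm of its width is free.
- box_lid (a joint): How far the lid is drawn out towards the box's -x, m: 0 shut, 0.092 at its stop; starts within 5 mm of shut. 5 mm thick, no handle or notch, moves only along its grooves, dragging with about 6 N. Pressed with 11 to 18 N it comes along with bare fingertips. It is hard: 1 mm too deep costs some 10 N or more. The wood splits if the fingers load lid or box with more than 25 N.
- tea_light: The only tea light in the box: metal-cased candle, a disc 38 mm in diameter and 15 mm high, 14 g, standing on the inner floor about 20 mm behind the box's centre; free to reach from above once the lid is fully drawn. Origin: centre of its underside, z up.
- warmer: Teapot warmer of plain steel, loose, 0.6 kg: flat disc 136 mm in diameter, 5 mm thick, a candle cup in its middle, and four bent-rod rests, 6 mm thick and 68 mm high, that rise 63 mm from the axis and bend in at the top to 46 mm from it, at 45, 135, 225 and 315 degrees from its x axis. Origin: centre of its underside, z up.
- cup (a point): Centre of the candle cup's floor, 5 mm above the warmer's underside. The cup is a round wall 6 mm high and 2 mm thick round the tea light's place, inside diameter 45 mm.
- teapot: Bystander: small painted round teapot, 117 mm over spout and handle, 92 mm high, at the back of the worktop, under a fixed wall cabinet that hangs over everything beyond x = 0.65 m from 0.41 m upwards: keep the arm and wrist clear of it, also on the way in. Origin: centre of its underside.
- pepper_mill: Bystander: turned wooden pepper mill, 58 mm in diameter, 170 mm high, at the back right. Origin: centre of its underside.
- wood_spoon: Bystander: wooden spoon, 316 mm long, 14 mm high, lying across the front of the worktop. Origin: centre of its underside.
- pen: Bystander: pen, 145 mm long, 9 mm high, lying in the middle. Origin: centre of its underside.
- box_floor (a point): Centre of the box's inner floor, 10 mm above its underside; axes as the box's. Inner space 134 (x) x 116 (y) mm. With the lid at its stop the rear 92 mm of it lie open.
- press_spot (a point): A point fixed to the box: 35 mm behind its centre (to its +x), 43.5 mm above its underside, axes as the box's. A cork pad (30 x 40 mm), flush in the lid, marks the place to press and lies over this point when the lid is shut. The lid rides on felt packed hard: its top face is 0 to 4 mm above this point, differently each time and not measured; it does not sink when pressed.
- egg_timer: Bystander: round kitchen timer, 62 mm in diameter, 43 mm high, at the back left. Origin: centre of its underside.

How it is judged (in metres and radians):
On the way:
1. the lid is drawn open to within 7 mm of its stop, the tea light still on the box's floor (value of joint box_lid above 0.085 m and z of tea_light in the frame of candle_box below 0.014 m), for 0.2 s.
At the end, for the whole second after the job is handed in: The tea light stands upright (within 0.1 rad) and at rest in the warmer's cup, its underside on the cup's floor (within 3 mm of it, centre within 5 mm of the cup's); the lid is still open by at least 70 mm, and box and warmer stand flat (horizontal distance between tea_light and cup below 0.005 m and z of tea_light in the frame of cup below 0.003 m and angle between tea_light's own z axis and vertical below 0.1 rad and linear speed of tea_light below 0.01 m/s and value of joint box_lid above 0.07 m and angle between each of candle_box, warmer's own z axis and vertical below 0.05 rad); the robot touches nothing.
It fails at once if the lid or box was loaded by the fingers with more than 25 N (contact force between the fingers and candle_box above 25 N).
It fails at once if the box was dragged more than 30 mm from its place (distance of candle_box from where it was at the start of the episode above 0.03 m).
It fails at once if the warmer was pushed more than 30 mm from its place (distance of warmer from where it was at the start of the episode above 0.03 m).
It fails at once if another thing was pushed more than 30 mm (distance of any of teapot, pepper_mill, wood_spoon, egg_timer, pen from where it was at the start of the episode above 0.03 m).
It also fails if it takes over 58 s, if anything falls off the work surface, if the arm or the gripper's body presses on something with over 40 N, if the wrist force passes 120 N, or if a joint passes its speed limit or range.

## Working session

There is one attempt and no reset: what is moved stays moved. The work goes in short steps, Python scripts to look and compute and a tool call to move; the robot and the scene stay as the last step left them, time stands still between calls to the robot, and variables do not carry over. Pictures are saved under pics/ and viewed, at most 10 in all, crops included, and the job is handed in when it is done.

Besides the shell and the picture viewer there is one more tool, called as name(argument=value, ...) on one line, values as JSON. carry_out: Moves the arm, as the interface text tells. Its arguments: {"type":"object","properties":{"deltas":{"type":"array"}},"required":["deltas"]}

```bash
ls; mkdir -p pics; python3 - <<'E'
from cell import ctrl
import cv2,numpy as np
np.set_printoptions(precision=4,suppress=True)
for n in("scene","top"):
    cv2.imwrite(f"pics/{n}0.png",ctrl.get_image(n)[:,:,::-1]); c=ctrl.calibration(n)
    print(n,c, 'cam at',-np.array(c["R"]).T@np.array(c["t"]))
print(ctrl.read_state(),ctrl.grip_depth)
E
```

```text
pics
scene {'mtx': array([[463.6948,   0.    , 255.9499],
       [  0.    , 463.6948, 185.9139],
       [  0.    ,   0.    ,   1.    ]]), 'distortion': array([-0.0847,  0.    ,  0.    ,  0.    ,  0.    ]), 'R': array([[-0.7777, -0.6285,  0.0146],
       [-0.3158,  0.3705, -0.8735],
       [ 0.5435, -0.684 , -0.4866]]), 't': array([418.3779, 226.3431, 760.9955])} cam at [-16.7712 699.5732 561.8733]
top {'mtx': array([[434.2048,   0.    , 257.6761],
       [  0.    , 434.2048, 195.0507],
       [  0.    ,   0.    ,   1.    ]]), 'distortion': array([0.0048, 0.    , 0.    , 0.    , 0.    ]), 'R': array([[-0.0037, -0.9997, -0.0247],
       [-0.999 ,  0.0048, -0.0435],
       [ 0.0436,  0.0245, -0.9987]]), 't': array([ -8.3961, 558.4329, 868.422 ])} cam at [520.0216 -32.3421 891.4068]
{'clock': 0.1, 'qpos': array([ 1.0512,  0.6293,  0.0384,  1.5183, -0.027 ,  0.9963, -0.02  ]), 'qd': array([-0.001 , -0.0009, -0.0014, -0.0018,  0.0013, -0.0007, -0.0008]), 'tau': array([  0.0032, -56.4524,   1.2303, -19.3972,   0.0113,   0.0055,
         0.    ]), 'eef_pos': array([ 284.7437, -583.6863,  230.4772]), 'tool_rot': array([-3.1399, -0.    ,  0.4537]), 'force': array([ 0.0938, -1.0694, -0.4373]), 'torque': array([0.0235, 0.0293, 0.0009]), 'gripper_force': 0.0, 'width': 85.15001212700503} 18.700000000000003
```

View pics/scene0.png

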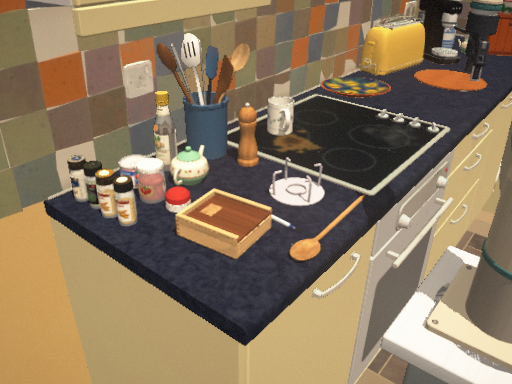

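View pics/top0.png

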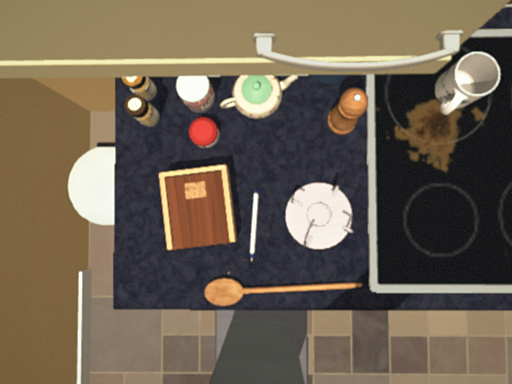

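The scene view shows the box at about (224,220), the warmer at (297,190), and the pen and spoon in front. In the top view the box is at (198,207), the cork pad at (195,190), and the warmer at (319,215) with its cup centre about (319,213). Next I'll look closer.

```bash
cat > h.py <<'E'
from cell import ctrl
import cv2,numpy as np
np.set_printoptions(precision=4,suppress=True)
C={n:{k:np.array(v,float) for k,v in ctrl.calibration(n).items()} for n in("scene","top")}
def on_plane(n,px,z):
    c=C[n]; p=cv2.undistortPoints(np.array(px,float).reshape(-1,1,2),c["mtx"],c["distortion"]).reshape(-1,2)
    d=np.c_[p,np.ones(len(p))]@c["R"]; o=-c["R"].T@c["t"]
    return o+d*((z-o[2])/d[:,2])[:,None]
def proj(n,X):
    c=C[n]; return cv2.projectPoints(np.array(X,float).reshape(-1,1,3),cv2.Rodrigues(c["R"])[0],c["t"],c["mtx"],c["distortion"])[0].reshape(-1,2)
E
python3 - <<'E'
import cv2,numpy as np
t=cv2.imread("pics/top0.png")
a=cv2.resize(t[155:260,150:260],None,fx=5,fy=5,interpolation=cv2.INTER_CUBIC)
b=cv2.resize(t[175:255,275:360],None,fx=4.5,fy=5,interpolation=cv2.INTER_CUBIC)
b=cv2.resize(t[175:255,280:358],None,fx=3.2,fy=3.2,interpolation=cv2.INTER_CUBIC)
im=np.zeros((600,800,3),np.uint8); im[:525,:550]=a; im[:b.shape[0],550:550+b.shape[1]]=b
s=cv2.imread("pics/scene0.png")[150:210,262:330]; s=cv2.resize(s,None,fx=3.6,fy=3.6,interpolation=cv2.INTER_CUBIC); im[300:300+s.shape[0],552:552+s.shape[1]]=s
cv2.imwrite("pics/crop1.png",im)
E
```

```text
(no output)
```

View pics/crop1.png

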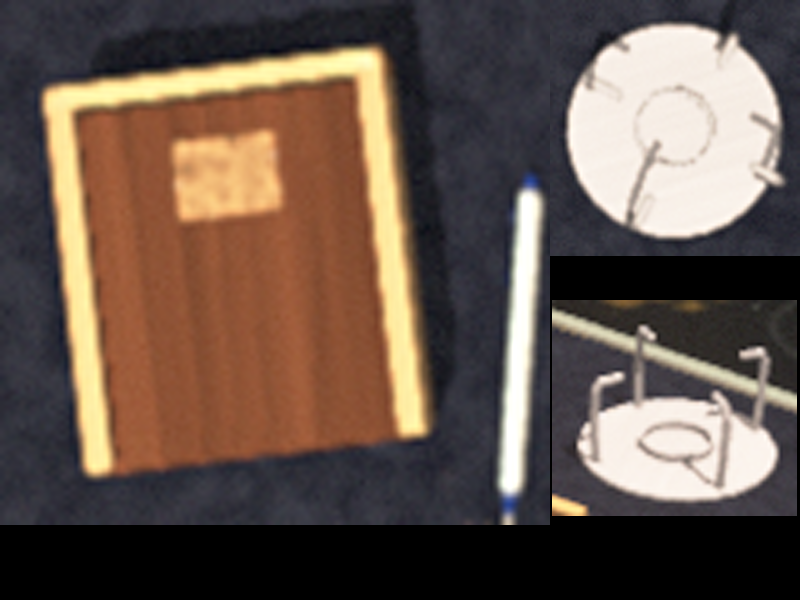

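The crop shows the box's U-shaped rim with corners at about (43,90), (384,47), (431,435), (85,476), the cork pad at (228,175), and the warmer's ring and four rests.

```bash
python3 - <<'E'
from h import *
t=cv2.imread("pics/top0.png"); 
def full(p,s,o): return (np.array(p,float)+.5)/s-.5+np.array(o)
cr=full([(43,90),(384,47),(431,435),(85,476)],5,(150,155))
P=on_plane("top",cr,54); print("corners",P[:,:2], [np.linalg.norm(P[i]-P[(i+1)%4]) for i in range(4)])
hsv=cv2.cvtColor(t,cv2.COLOR_BGR2HSV); roi=np.zeros(t.shape[:2],np.uint8); roi[155:260,150:245]=1
m=((hsv[...,2]>60)&(hsv[...,1]>70)&((hsv[...,0]<40))).astype(np.uint8)*roi
cs=max(cv2.findContours(m,0,1)[0],key=cv2.contourArea)
Q=on_plane("top",cs.reshape(-1,2),54)[:,:2].astype(np.float32); r=cv2.minAreaRect(Q); print("box rect",r, cv2.boxPoints(r))
print("cork",on_plane("top",full([(173,140),(275,130),(280,210),(180,221)],5,(150,155)),45.5))
# warmer
roi[:]=0; roi[175:255,280:358]=1
m=((t.min(2)>130)).astype(np.uint8)*roi; cs=max(cv2.findContours(m,0,1)[0],key=cv2.contourArea)
h=cv2.convexHull(cs).reshape(-1,2); Q=on_plane("top",h,5)[:,:2]
print("warmer",cv2.minEnclosingCircle(Q.astype(np.float32)), cv2.fitEllipse(Q.astype(np.float32)))
print("cup",on_plane("top",full([(635-550,126),(715-550,126),(675-550,86),(675-550,166)],3.2,(280,175)),11))
# scene rods tops (crop 3.6, origin 552,300 ; off 262,150)
tops=full([(648-552,335-300),(752-552,353-300),(712-552,398-300),(612-552,378-300)],3.6,(262,150))
bas=full([(640-552,405-300),(756-552,428-300),(720-552,486-300),(597-552,460-300)],3.6,(262,150))
print("tops",on_plane("scene",tops,66)); print("bases",on_plane("scene",bas,5))
roi[:]=0; roi[150:210,262:330]=1
E
```

```text
corners [[601.2141 181.6742]
 [617.1593  48.6915]
 [467.1035  30.6485]
 [451.6422 164.4169]] [np.float64(133.93530086458154), np.float64(151.13665797082066), np.float64(134.65900804542187), np.float64(150.56409239631182)]
box rect ((535.0460815429688, 105.84617614746094), (154.63624572753906, 138.30426025390625), 6.773231506347656) [[450.1118 165.3968]
 [466.4234  28.0578]
 [619.9804  46.2956]
 [603.6688 183.6346]]
cork [[582.0593 132.4547  45.5   ]
 [585.7679  92.3304  45.5   ]
 [554.3857  90.3175  45.5   ]
 [550.2596 129.5856  45.5   ]]
warmer ((514.6686401367188, -136.74391174316406), 71.1853256225586) ((516.6798095703125, -135.12384033203125), (134.94113159179688, 138.69552612304688), 168.11839294433594)
cup [[ 519.5812 -108.7087   11.    ]
 [ 519.3982 -159.0171   11.    ]
 [ 544.7348 -134.1304   11.    ]
 [ 494.308  -133.6336   11.    ]]
tops [[ 560.8814 -153.3306   66.    ]
 [ 491.8046 -176.4633   66.    ]
 [ 476.5711 -104.9871   66.    ]
 [ 541.4536  -85.7991   66.    ]]
bases [[ 570.2732 -161.8502    5.    ]
 [ 489.434  -186.7836    5.    ]
 [ 465.5251 -105.1349    5.    ]
 [ 546.8319  -80.1909    5.    ]]
```

Measured: the box centre is at (534,106) with yaw 0.118. Its sides come to 134×151, against 132×150 given. The cork is at (568,111), and the warmer at about (518,-134) with rests at 61.5°+90k. Moving above the cork with the fingers shut.

carry_out(deltas=[0,0,9.6,0,0,0,1,0,0,9.6,0,0,0,1,0,0,0,0.028,-0.0505,0,1,0,0,0,0.028,-0.0505,0,1,0,0,0,0.028,-0.0505,0,1,0,0,0,0.028,-0.0505,0,1,0,0,0,0.028,-0.0505,0,1,0,0,0,0.028,-0.0505,0,1,0,0,0,0.028,-0.0505,0,1,0,0,0,0.028,-0.0505,0,1,0,0,0,0.028,-0.0505,0,1,0,0,0,0.028,-0.0505,0,1])

```text
clock: 1.6
eef_pos: [503.6, -47.9, 231.2]
tool_rot: [3.141, 0.0, 0.119]
force: [0.3, 0.2, 0.3]
width: -0.1
gripper_force: 0.0
```

carry_out(deltas=[0,0,0,0.028,-0.0505,0,1,0,0,0,0.028,-0.0505,0,1,0,0,0,0.028,-0.0505,0,1,0,0,0,0,0,0,1,0,0,0,0,0,0,1])

```text
clock: 2.22
eef_pos: [568.1, 110.1, 230.7]
tool_rot: [3.141, 0.002, 0.119]
force: [-1.2, -0.1, -0.9]
width: -0.1
gripper_force: 0.0
```

carry_out(deltas=[0,0,0,0,0,0.05,1,0,0,0,0,0,0.05,1,0,0,0,0,0,0.045,1,0,0,0,0,0,0.025,1,0,0,0,0,0,0.008,1,0,0,0,0,0,0,1,0,0,0,0,0,0,1])

```text
clock: 3.1
eef_pos: [569.7, 110.5, 54.7]
tool_rot: [-3.142, -0.002, 0.118]
force: [0.3, 0.0, 0.9]
width: -0.1
gripper_force: 0.0
```

```bash
python3 - <<'E'
from h import *
im=ctrl.get_image("top");s=ctrl.get_image("scene"); st=ctrl.read_state(); print(st["eef_pos"],st["force"],st["tool_rot"])
o=np.zeros((520,800,3),np.uint8)
o[:,:400]=cv2.resize(im[150:254,150:230],(400,520)); o[:400,400:]=cv2.resize(s[150:250,170:270],(400,400))
cv2.imwrite("pics/c2.png",o[:,:,::-1])
E
```

```text
[569.5572 110.8052  54.5923] [0.238  0.2808 0.7119] [-3.1414 -0.0023  0.1185]
```

View pics/c2.png

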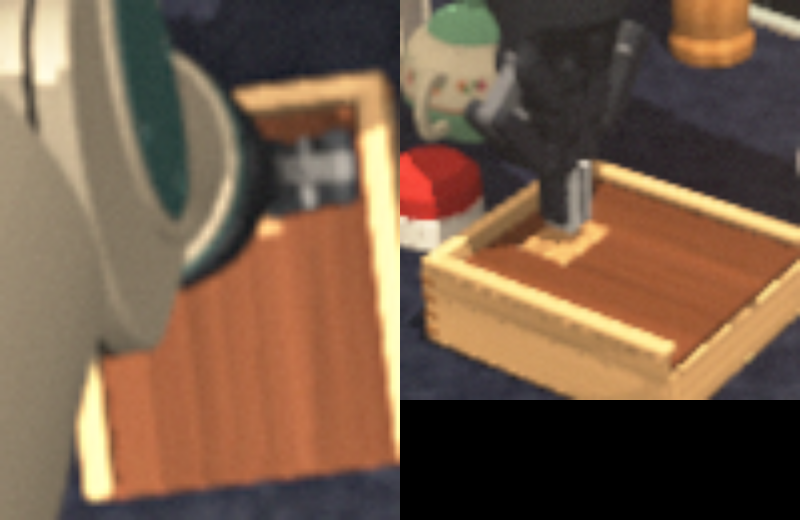

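The shut tips are just above the cork: tip at about (570,225) in the scene crop, pad at (565,245). Creeping down to contact.

carry_out(deltas=[0,0,0,0,0,0.003,1,0,0,0,0,0,0.002,1,0,0,0,0,0,0.001,1,0,0,0,0,0,0,1])

```text
clock: 3.7
eef_pos: [568.6, 110.8, 47.2]
tool_rot: [3.142, 0.0, 0.119]
force: [-0.2, -0.0, 0.1]
width: -0.1
gripper_force: 0.0
```

carry_out(deltas=[0,0,0,0,0,0.0005,1,0,0,0,0,0,0,1])

```text
clock: 3.95
eef_pos: [568.7, 110.7, 46.8]
tool_rot: [3.142, -0.0, 0.119]
force: [-0.3, -0.3, 0.6]
width: 0.1
gripper_force: 0.0
```

carry_out(deltas=[0,0,0,0,0,0.0005,1,0,0,0,0,0,0,1])

```text
clock: 4.2
eef_pos: [568.7, 110.8, 46.3]
tool_rot: [-3.142, -0.0, 0.119]
force: [0.1, -0.7, 0.5]
width: 0.2
gripper_force: 0.0
```

carry_out(deltas=[0,0,0,0,0,0.0005,1,0,0,0,0,0,0,1])

```text
clock: 4.45
eef_pos: [568.8, 110.8, 46.1]
tool_rot: [-3.142, -0.0, 0.119]
force: [-0.6, -0.3, 2.3]
width: 0.0
gripper_force: 1.3
```

carry_out(deltas=[0,0,0,0,0,0.0004,1,0,0,0,0,0,0,1])

```text
clock: 4.7
eef_pos: [568.9, 110.8, 46.0]
tool_rot: [-3.142, -0.0, 0.119]
force: [-0.9, -1.0, 5.3]
width: 0.3
gripper_force: 3.0
```

Contact at about z = 46.2. The force is rising by about 3 N per 0.4 mm.

carry_out(deltas=[0,0,0,0,0,0.0005,1,0,0,0,0,0,0,1])

```text
clock: 4.95
eef_pos: [568.9, 110.8, 45.9]
tool_rot: [-3.141, -0.001, 0.119]
force: [-1.6, -0.9, 9.1]
width: 0.3
gripper_force: 4.7
```

carry_out(deltas=[0,0,0,0,0,0.0003,1,0,0,0,0,0,0,1])

```text
clock: 5.2
eef_pos: [569.0, 110.8, 45.8]
tool_rot: [-3.141, -0.001, 0.119]
force: [-3.0, -1.2, 11.1]
width: -0.1
gripper_force: 5.7
```

carry_out(deltas=[0,0,0,0,0,0.0004,1,0,0,0,0,0,0,1])

```text
clock: 5.45
eef_pos: [569.0, 110.8, 45.8]
tool_rot: [-3.141, -0.001, 0.119]
force: [-2.8, -0.7, 14.2]
width: -0.1
gripper_force: 7.0
```

carry_out(deltas=[0,0,0,-0.001,0,0,1,0,0,0,-0.001,0,0,1,0,0,0,-0.001,0,0,1])

```text
clock: 5.82
eef_pos: [568.8, 110.8, 46.0]
tool_rot: [-3.141, -0.007, 0.118]
force: [1.9, 1.0, 8.8]
width: 0.1
gripper_force: 4.4
```

carry_out(deltas=[0,0,0,0,0,0.0004,1,0,0,0,-0.001,0,0.0004,1,0,0,0,-0.001,0,0.0002,1])

```text
clock: 6.2
eef_pos: [568.7, 110.8, 45.9]
tool_rot: [-3.141, -0.011, 0.118]
force: [2.9, -0.0, 13.3]
width: -0.3
gripper_force: 6.8
```

carry_out(deltas=[0,0,0,-0.001,0,0.0004,1,0,0,0,-0.001,0,0.0002,1])

```text
clock: 6.45
eef_pos: [568.7, 110.8, 45.9]
tool_rot: [-3.141, -0.014, 0.118]
force: [6.7, 0.8, 15.1]
width: -0.1
gripper_force: 7.3
```

carry_out(deltas=[0,0,0,-0.001,0,0.0002,1,0,0,0,-0.001,0,0.0001,1])

```text
clock: 6.7
eef_pos: [567.3, 110.6, 45.9]
tool_rot: [-3.141, -0.016, 0.118]
force: [6.6, 0.7, 16.5]
width: -0.2
gripper_force: 8.1
```

carry_out(deltas=[0,0,0,-0.002,0,0,1,0,0,0,-0.002,0,0,1])

```text
clock: 6.95
eef_pos: [563.4, 110.2, 45.9]
tool_rot: [-3.141, -0.016, 0.118]
force: [6.5, -0.3, 15.8]
width: -0.3
gripper_force: 8.0
```

carry_out(deltas=[0,0,0,-0.003,0,0,1,0,0,0,-0.003,0,0,1,0,0,0,-0.003,0,0,1])

```text
clock: 7.32
eef_pos: [554.5, 109.1, 45.9]
tool_rot: [-3.141, -0.016, 0.118]
force: [6.1, 1.1, 16.9]
width: 0.0
gripper_force: 8.4
```

```bash
python3 - <<'E'
from h import *
im=ctrl.get_image("top");s=ctrl.get_image("scene"); st=ctrl.read_state(); print(st["eef_pos"],st["force"])
o=np.zeros((520,800,3),np.uint8)
o[:,:400]=cv2.resize(im[150:254,150:230],(400,520)); o[:400,400:]=cv2.resize(s[150:250,170:270],(400,400))
cv2.imwrite("pics/c3.png",o[:,:,::-1])
E
```

```text
[553.9975 109.0249  45.8671] [ 4.8846  0.186  17.4173]
```

View pics/c3.png

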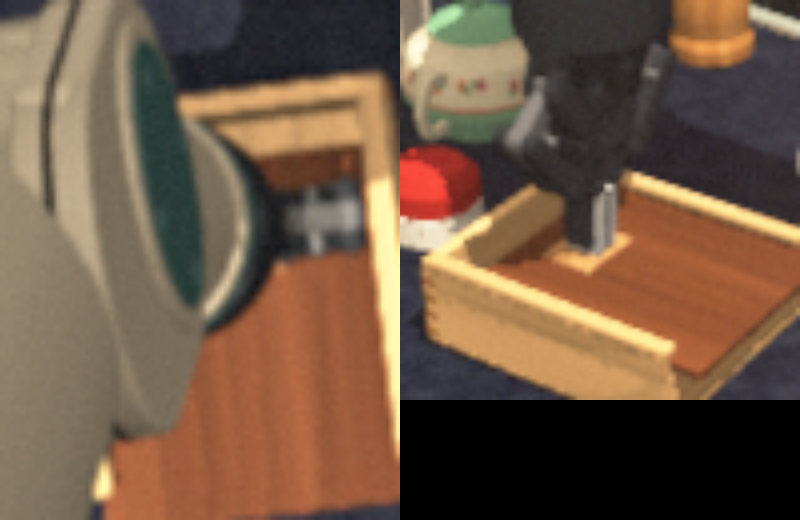

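The lid moves with the fingertip, the tip stays on the cork, and the box's corner (670,345) hasn't moved. Continuing, slightly relieved.

carry_out(deltas=[0,0,0,-0.003,0,-0.0002,1,0,0,0,-0.003,0,0,1,0,0,0,-0.003,0,0,1,0,0,0,-0.003,0,0,1])

```text
clock: 7.92
eef_pos: [542.5, 107.7, 45.9]
tool_rot: [-3.141, -0.016, 0.118]
force: [6.1, -0.1, 15.8]
width: -0.1
gripper_force: 8.2
```

carry_out(deltas=[0,0,0,-0.003,0,0,1,0,0,0,-0.003,0,0,1,0,0,0,-0.003,0,0,1,0,0,0,-0.003,0,0,1])

```text
clock: 8.43
eef_pos: [530.7, 106.3, 45.8]
tool_rot: [-3.141, -0.016, 0.118]
force: [6.3, 0.1, 17.3]
width: -0.0
gripper_force: 8.6
```

carry_out(deltas=[0,0,0,-0.003,0,-0.0003,1,0,0,0,-0.003,0,0,1,0,0,0,-0.003,0,0,1,0,0,0,-0.003,0,0,1])

```text
clock: 8.93
eef_pos: [518.5, 104.8, 45.8]
tool_rot: [-3.141, -0.015, 0.118]
force: [6.1, -0.3, 16.5]
width: 0.4
gripper_force: 7.9
```

carry_out(deltas=[0,0,0,-0.003,0,-0.0001,1,0,0,0,-0.003,0,0,1,0,0,0,-0.003,0,0,1,0,0,0,-0.003,0,0,1])

```text
clock: 9.43
eef_pos: [506.4, 103.4, 45.7]
tool_rot: [-3.141, -0.015, 0.118]
force: [6.3, -0.7, 15.9]
width: -0.0
gripper_force: 7.8
```

carry_out(deltas=[0,0,0,-0.003,0,-0.0001,1,0,0,0,-0.003,0,0,1,0,0,0,-0.003,0,0,1,0,0,0,-0.003,0,0,1])

```text
clock: 9.93
eef_pos: [494.4, 102.0, 45.7]
tool_rot: [-3.141, -0.015, 0.118]
force: [6.6, -0.5, 15.3]
width: 0.1
gripper_force: 7.6
```

carry_out(deltas=[0,0,0,-0.003,0,0,1,0,0,0,-0.003,0,0,1,0,0,0,-0.003,0,0,1])

```text
clock: 10.3
eef_pos: [485.4, 100.9, 45.6]
tool_rot: [-3.141, -0.015, 0.118]
force: [6.3, 0.7, 16.2]
width: 0.3
gripper_force: 7.7
```

carry_out(deltas=[0,0,0,-0.001,0,0,1,0,0,0,-0.001,0,0,1])

```text
clock: 10.55
eef_pos: [483.4, 100.7, 45.5]
tool_rot: [-3.141, -0.014, 0.118]
force: [5.6, -0.3, 16.4]
width: 0.4
gripper_force: 7.7
```

carry_out(deltas=[0,0,0,-0.001,0,0,1,0,0,0,-0.001,0,0,1])

```text
clock: 10.8
eef_pos: [481.4, 100.5, 45.5]
tool_rot: [-3.141, -0.014, 0.118]
force: [6.6, 0.3, 15.6]
width: 0.0
gripper_force: 7.8
```

Travel is 88 mm so far. Creeping to the stop.

carry_out(deltas=[0,0,0,-0.001,0,0,1,0,0,0,-0.001,0,0,1])

```text
clock: 11.05
eef_pos: [479.4, 100.2, 45.5]
tool_rot: [-3.141, -0.014, 0.118]
force: [5.7, -0.8, 16.2]
width: -0.3
gripper_force: 7.8
```

carry_out(deltas=[0,0,0,-0.001,0,0,1,0,0,0,-0.001,0,0,1])

```text
clock: 11.3
eef_pos: [478.5, 100.1, 45.6]
tool_rot: [-3.141, -0.016, 0.118]
force: [8.1, -0.3, 12.6]
width: 0.4
gripper_force: 6.6
```

The stop is reached: travel is 91 mm, fx rises and the motion stalls. Lifting and moving aside to look.

carry_out(deltas=[0,0,0,0,0,-0.003,1,0,0,0,0,0,-0.03,1,0,0,0,0,0,-0.05,0,0,0,0,0,0.05,-0.03,0,0,0,0,0,0.06,0,0,0,0,0,0,0.06,0,0,0,0,0,0,0.05,0,0,0,0,0,0,0,0,0])

```text
clock: 12.3
eef_pos: [495.5, -124.5, 155.7]
tool_rot: [3.139, 0.001, 0.11]
force: [0.2, 0.5, -0.5]
width: 43.0
gripper_force: 0.0
```

```bash
python3 - <<'E'
from h import *
im=ctrl.get_image("top");s=ctrl.get_image("scene"); st=ctrl.read_state(); print(st["eef_pos"],st["force"],st["width"])
cv2.imwrite("pics/top4.png",im[:,:,::-1]);cv2.imwrite("pics/scene4.png",s[:,:,::-1])
o=np.zeros((560,800,3),np.uint8)
o[:,:400]=cv2.resize(im[155:267,155:235],(400,560)); o[:400,400:]=cv2.resize(s[165:265,170:270],(400,400))
cv2.imwrite("pics/c4.png",o[:,:,::-1])
E
```

```text
[ 495.5139 -119.2307  155.495 ] [-0.0965  0.4624  0.5316] 42.53600551858354
```

View pics/c4.png

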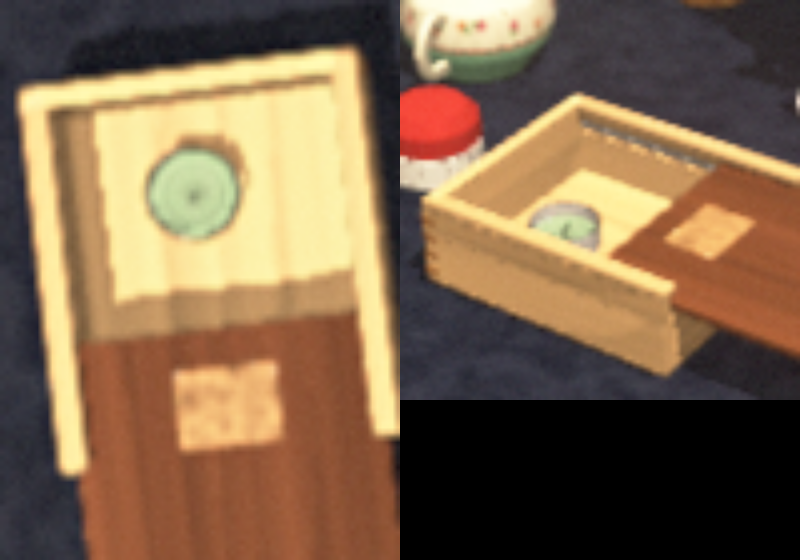

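The lid is fully open, and the tea light (green top, about (194,192) in the crop) stands free in the box. Measuring it.

```bash
python3 - <<'E'
from h import *
t=cv2.imread("pics/top4.png"); hsv=cv2.cvtColor(t,cv2.COLOR_BGR2HSV)
m=((hsv[...,0]>42)&(hsv[...,0]<95)&(hsv[...,1]>40)).astype(np.uint8); r=np.zeros_like(m); r[170:220,165:222]=1
cs=max(cv2.findContours(m*r,0,1)[0],key=cv2.contourArea).reshape(-1,2)
P=on_plane("top",cs,25)[:,:2].astype(np.float32); print("tea",cv2.minEnclosingCircle(P),cv2.fitEllipse(P))
def full(p,s,o): return (np.array(p,float)+.5)/s-.5+np.array(o)
P=on_plane("top",full([(18,90),(358,47),(405,435),(62,472)],5,(155,155)),54); print("box",P[:,:2],P.mean(0))
P=on_plane("top",full([(173,372),(275,362),(282,440),(181,451)],5,(155,155)),46); print("cork",P.mean(0))
# scene view cross check
t=cv2.imread("pics/scene4.png"); hsv=cv2.cvtColor(t,cv2.COLOR_BGR2HSV)
print("proj tea guess", proj("scene",[[555,111,25]]))
print(ctrl.read_state()["eef_pos"])
E
```

```text
Traceback (most recent call last):
cv2.error: OpenCV(4.12.0) /io/opencv/modules/imgproc/src/shapedescr.cpp:361: error: (-201:Incorrect size of input array) There should be at least 5 points to fit the ellipse in function 'fitEllipseNoDirect'
```

```bash
python3 - <<'E'
from h import *
t=cv2.imread("pics/top4.png"); hsv=cv2.cvtColor(t,cv2.COLOR_BGR2HSV); print(hsv[193,194],hsv[196,192],hsv[215,190])
m=((t[...,1].astype(int)-t[...,2])>8).astype(np.uint8)&(hsv[...,2]>90).astype(np.uint8); r=np.zeros_like(m); r[170:220,165:222]=1
cs=max(cv2.findContours(m*r,0,1)[0],key=cv2.contourArea).reshape(-1,2)
P=on_plane("top",cs,25)[:,:2].astype(np.float32); print("tea",len(P),cv2.minEnclosingCircle(P),P.mean(0))
def full(p,s,o): return (np.array(p,float)+.5)/s-.5+np.array(o)
print("tea by eye",on_plane("top",full([(194,192)],5,(155,155)),25))
P=on_plane("top",full([(18,90),(358,47),(405,435),(62,472)],5,(155,155)),54); print("box",P[:,:2],P.mean(0))
P=on_plane("top",full([(173,372),(275,362),(282,440),(181,451)],5,(155,155)),46); print("cork",P.mean(0))
print(ctrl.read_state()["eef_pos"])
E
```

```text
[ 39  65 177] [ 39  61 212] [ 16 122 169]
tea 46 ((562.5015869140625, 118.24095153808594), 17.04845428466797) [562.5661 117.952 ]
tea by eye [[562.559  117.8436  25.    ]]
box [[601.2141 181.6742]
 [617.1618  49.0803]
 [467.1043  31.0339]
 [453.1776 163.6498]] [534.6644 106.3596  54.    ]
cork [477.9214 100.7808  46.    ]
[ 495.5139 -119.2307  155.495 ]
```

The box is unmoved, and the tea light is at (562.5,118), which is (29,8) in the box frame. Moving above it with the fingers at about 53 mm.

carry_out(deltas=[0,0,0,0.0236,-0.057,0,-0.25,0,0,0,0.0236,-0.057,0,-0.25,0,0,0,0.0236,-0.057,0,-0.25,0,0,0,0.0236,-0.057,0,-0.25,0,0,0,0,0,0.03,-0.25,0,0,0,0,0,0.02,-0.25,0,0,0,0,0,0,-0.25,0,0,0,0,0,0,-0.25])

```text
clock: 13.4
eef_pos: [563.0, 119.2, 106.6]
tool_rot: [-3.141, -0.0, 0.12]
force: [0.3, -0.6, -0.0]
width: 53.3
gripper_force: 0.0
```

carry_out(deltas=[0,0,0,0,0.001,0.03,-0.25,0,0,0,0,0,0.03,-0.25,0,0,0,0,0,0.02,-0.25,0,0,0,0,0,0.01,-0.25,0,0,0,0,0,0.004,-0.25,0,0,0,0,0,0,-0.25])

```text
clock: 14.15
eef_pos: [563.8, 117.3, 12.7]
tool_rot: [-3.141, -0.001, 0.119]
force: [0.7, 1.1, -0.1]
width: 53.4
gripper_force: 0.0
```

carry_out(deltas=[0,0,0,0,0,0.002,-0.25,0,0,0,0,0,0.001,-0.25,0,0,0,0,0,0,-0.25])

```text
clock: 14.52
eef_pos: [563.4, 117.2, 9.2]
tool_rot: [-3.142, -0.0, 0.119]
force: [-0.1, 0.4, -0.4]
width: 53.5
gripper_force: 0.0
```

carry_out(deltas=[0,0,0,0,0,0.001,-0.25,0,0,0,0,0,0.0006,-0.25,0,0,0,0,0,0,-0.25])

```text
clock: 14.9
eef_pos: [563.4, 117.2, 7.6]
tool_rot: [-3.142, -0.0, 0.119]
force: [-0.6, 0.5, 3.1]
width: 53.6
gripper_force: 0.8
```

carry_out(deltas=[0,0,0,0,0,0.0008,-0.25,0,0,0,0,0,0,-0.25])

```text
clock: 15.15
eef_pos: [563.4, 117.3, 7.3]
tool_rot: [-3.141, -0.0, 0.119]
force: [-0.8, -0.1, 6.4]
width: 53.4
gripper_force: 3.2
```

carry_out(deltas=[0,0,0,0,0,0.0008,-0.25,0,0,0,0,0,0,-0.25])

```text
clock: 15.4
eef_pos: [563.5, 117.4, 7.1]
tool_rot: [-3.141, -0.001, 0.119]
force: [-2.7, -1.0, 11.2]
width: 53.4
gripper_force: 5.5
```

carry_out(deltas=[0,0,0,0,0,0.0008,-0.25,0,0,0,0,0,0,-0.25])

```text
clock: 15.65
eef_pos: [563.5, 117.4, 6.9]
tool_rot: [-3.141, -0.001, 0.119]
force: [-4.0, -1.3, 17.8]
width: 53.3
gripper_force: 7.8
```

Floor contact at TCP z ≈ 7.5, so the tips sit about 2.5 mm above the TCP at this opening. Raising 11.3 mm, then closing.

carry_out(deltas=[0,0,0,0,0,-0.006,-0.25,0,0,0,-0.0008,0,-0.0053,-0.25,0,0,0,0,0,0,-0.25,0,0,0,0,0,0,-0.1,0,0,0,0,0,0,0,0,0,0,0,0,0,0.1,0,0,0,0,0,0,0.5,0,0,0,0,0,0,0.5,0,0,0,0,0,0,0.5,0,0,0,0,0,0,0.5])

```text
clock: 16.9
eef_pos: [562.5, 117.0, 16.6]
tool_rot: [3.142, 0.0, 0.119]
force: [-2.2, -0.9, 5.8]
width: 34.8
gripper_force: 59.6
```

carry_out(deltas=[0,0,0,0,0,-0.001,0.5,0,0,0,0,0,-0.005,0.5,0,0,0,0,0,-0.04,0.5,0,0,0,0,0,-0.05,0.5,0,0,0,0,0,0,0.5,0,0,0,0,0,0,0.5])

```text
clock: 17.65
eef_pos: [562.1, 117.1, 112.2]
tool_rot: [-3.142, 0.0, 0.119]
force: [-0.4, -0.4, -0.1]
width: 34.8
gripper_force: 59.9
```

```bash
python3 - <<'E'
from h import *
s=ctrl.get_image("scene"); st=ctrl.read_state(); print(st["eef_pos"],st["force"],st["width"])
p=proj("scene",[st["eef_pos"]])[0].round().astype(int); print(p)
cv2.imwrite("pics/c5.png",cv2.resize(s[p[1]-40:p[1]+30,p[0]-40:p[0]+40],(800,600)[:2] if 0 else (640,560),interpolation=cv2.INTER_CUBIC)[:,:,::-1])
E
```

```text
[561.6265 116.9592 111.451 ] [-0.0752 -1.3125  0.3621] 34.32343063951563
[211 183]
```

View pics/c5.png

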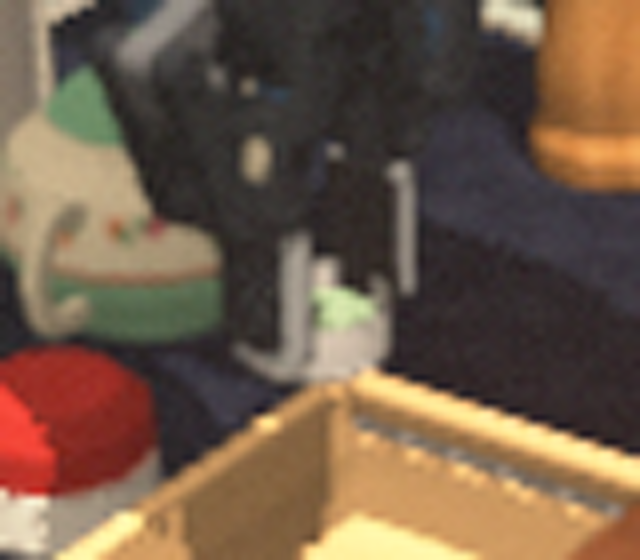

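The tea light hangs level between the tips. Refining the cup centre in both views.

```bash
python3 - <<'E'
from h import *
from scipy.optimize import least_squares
def fit(P,r0,fixed=True):
    f=(lambda p:np.hypot(*(P-p[:2]).T)-r0) if fixed else (lambda p:np.hypot(*(P-p[:2]).T)-p[2])
    s=least_squares(f,[518,-134]+([] if fixed else [r0]),loss="cauchy",f_scale=1.0); return s.x,np.median(abs(f(s.x))),len(P)
for n in("top","scene"):
    t=cv2.imread(f"pics/{n}0.png"); k=6; c=proj(n,[[518,-134,5]])[0]; x0,y0=(c-45).astype(int)
    g=cv2.resize(t[y0:y0+90,x0:x0+90],None,fx=k,fy=k,interpolation=cv2.INTER_CUBIC); gray=cv2.cvtColor(g,cv2.COLOR_BGR2GRAY)
    m=(gray>125).astype(np.uint8); cs=max(cv2.findContours(m,0,1)[0],key=cv2.contourArea).reshape(-1,2)
    P=on_plane(n,(cs+.5)/k-.5+[x0,y0],4)[:,:2]; d=np.hypot(*(P-[518,-134]).T)
    print(n,"disc",fit(P[(d>60)&(d<76)],68),fit(P[(d>60)&(d<76)],68,False))
    # ring: dark line pixels via black-hat
    bh=cv2.morphologyEx(gray,cv2.MORPH_BLACKHAT,np.ones((25,25),np.uint8)); ys,xs=np.nonzero(bh>18)
    P=on_plane(n,(np.c_[xs,ys]+.5)/k-.5+[x0,y0],8)[:,:2]; d=np.hypot(*(P-[518,-134]).T); P=P[(d>15)&(d<34)]
    print(n,"ring",fit(P,24.5,False))
E
```

```text
top disc (array([ 516.8708, -133.7436]), np.float64(0.2185880853180464), 1253) (array([ 516.8688, -133.7414,   67.9673]), np.float64(0.22231222791818084), 1253)
top ring (array([ 519.5228, -133.8393,   23.9934]), np.float64(1.1629971065376026), 4541)
scene disc (array([ 516.5897, -129.9864]), np.float64(0.9076037794385741), 786) (array([ 517.8006, -131.1006,   69.6183]), np.float64(1.094967233659034), 786)
scene ring (array([ 517.3154, -130.5725,   24.5252]), np.float64(2.9022131525918873), 4827)
```

The top view gives a 68.0 mm disc radius with 0.2 mm residual, so the cup centre is at (517,-133.8). Carrying the tea light over.

carry_out(deltas=[0,0,0,-0.0149,0.0487,0,0.5,0,0,0,-0.0149,0.0487,0,0.5,0,0,0,-0.0149,0.0487,0,0.5,0,0,0,-0.0149,0.0487,0,0.5,0,0,0,-0.0149,0.0487,0,0.5,0,0,-9.7,0,0,0,0.5,0,0,0,0,0,0,0.5,0,0,0,0,0,0,0.5,0,0,0,0,0,0,0.5])

```text
clock: 18.82
eef_pos: [517.4, -132.5, 112.0]
tool_rot: [-3.141, 0.0, 0.288]
force: [-0.3, -0.5, -0.2]
width: 34.7
gripper_force: 59.9
```

carry_out(deltas=[0,0,0,-0.0007,0.001,0.03,0.5,0,0,0,0,0,0.03,0.5,0,0,0,0,0,0.02,0.5,0,0,0,0,0,0.009,0.5,0,0,0,0,0,0,0.5,0,0,0,0,0,0,0.5,0,0,0,0,0,0,0.5])

```text
clock: 19.7
eef_pos: [517.6, -134.8, 24.2]
tool_rot: [3.141, -0.001, 0.288]
force: [0.1, -1.0, -0.1]
width: 34.6
gripper_force: 59.9
```

```bash
python3 - <<'E'
from h import *
s=ctrl.get_image("scene");t=ctrl.get_image("top"); st=ctrl.read_state(); print(st["eef_pos"],st["force"],st["width"])
z=st["eef_pos"][2]
th=np.linspace(0,2*np.pi,40)
o=np.zeros((560,800,3),np.uint8)
im=cv2.resize(s[150:220,262:332],(560,560),interpolation=cv2.INTER_CUBIC); e=st["eef_pos"]
def draw(X,col):
    p=((proj("scene",X)-[262,150]+.5)*8).round().astype(int); [cv2.circle(im,tuple(map(int,q)),1,col,-1) for q in p]
c=np.array([516.9,-133.7])
draw(np.c_[c[0]+24.5*np.cos(th),c[1]+24.5*np.sin(th),0*th+11],(255,0,0))
draw(np.c_[e[0]+19*np.cos(th),e[1]+19*np.sin(th),0*th+e[2]-6.6],(0,200,0))
o[:,:560]=im; o[:240,560:]=cv2.resize(t[175:255,280:360],(240,240))
cv2.imwrite("pics/c6.png",o[:,:,::-1])
E
```

```text
[ 517.37   -134.7931   23.9176] [ 1.5493  0.2036 -0.8228] 34.36183770186314
```

View pics/c6.png

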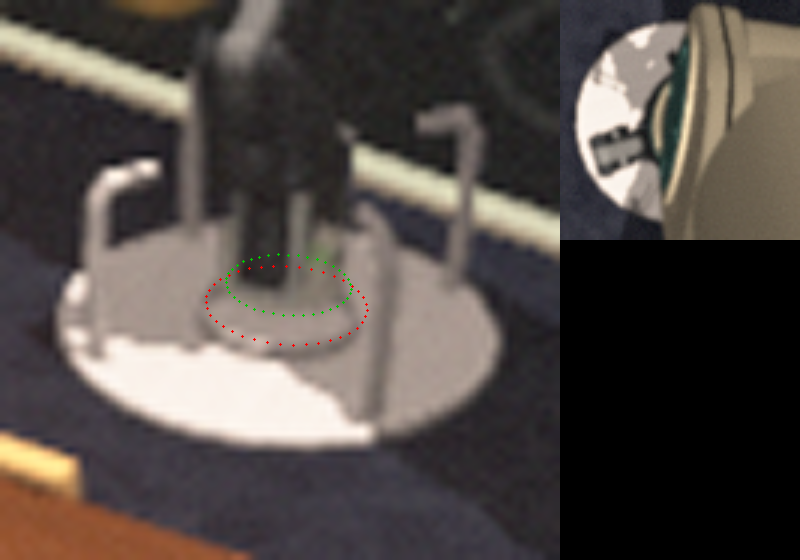

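The overlay shows the tea light over the cup ring, roughly centred. A 1 mm correction in y, then descending with an eye on the force.

carry_out(deltas=[0,0,0,0.0002,-0.0011,0.002,0.5,0,0,0,0,0,0.003,0.5,0,0,0,0,0,0,0.5])

```text
clock: 20.18
eef_pos: [516.6, -133.5, 18.0]
tool_rot: [-3.141, 0.0, 0.288]
force: [0.7, -0.1, 0.3]
width: 34.6
gripper_force: 59.9
```

carry_out(deltas=[0,0,0,0,0,0.0015,0.5,0,0,0,0,0,0.001,0.5,0,0,0,0,0,0,0.5])

```text
clock: 20.55
eef_pos: [516.8, -133.6, 15.7]
tool_rot: [-3.142, 0.0, 0.288]
force: [-0.5, -0.4, -0.0]
width: 34.4
gripper_force: 59.9
```

No contact at TCP 15.7, so the tea light is inside the cup wall. Continuing to the floor (expected at TCP ≈ 11.6).

carry_out(deltas=[0,0,0,0,0,0.0015,0.5,0,0,0,0,0,0.001,0.5,0,0,0,0,0,0,0.5])

```text
clock: 20.92
eef_pos: [516.8, -133.5, 13.2]
tool_rot: [-3.142, 0.0, 0.288]
force: [-0.4, 0.3, 0.8]
width: 34.9
gripper_force: 59.9
```

carry_out(deltas=[0,0,0,0,0,0.001,0.5,0,0,0,0,0,0,0.5,0,0,0,0,0,0,0.5])

```text
clock: 21.3
eef_pos: [516.8, -133.6, 12.3]
tool_rot: [-3.142, 0.0, 0.288]
force: [-0.6, -1.0, -0.0]
width: 34.5
gripper_force: 59.9
```

carry_out(deltas=[0,0,0,0,0,0.0005,0.5,0,0,0,0,0,0,0.5])

```text
clock: 21.55
eef_pos: [516.8, -133.5, 11.8]
tool_rot: [-3.142, -0.0, 0.288]
force: [-0.1, -0.2, -0.4]
width: 34.7
gripper_force: 59.9
```

carry_out(deltas=[0,0,0,0,0,0.0005,0.5,0,0,0,0,0,0,0.5])

```text
clock: 21.8
eef_pos: [516.9, -133.6, 11.6]
tool_rot: [3.142, -0.0, 0.288]
force: [-1.0, -0.3, 4.0]
width: 34.5
gripper_force: 60.3
```

Contact exactly at the expected height. Easing off, opening and rising straight up.

carry_out(deltas=[0,0,0,0,0,-0.0004,0.5,0,0,0,0,0,0,0.15,0,0,0,0,0,0,0,0,0,0,0,0,0,-0.2,0,0,0,0,0,0,-0.2,0,0,0,0,0,0,-0.2,0,0,0,0,0,-0.005,-0.2,0,0,0,0,0,-0.015,-0.2,0,0,0,0,0,-0.04,-0.2,0,0,0,0,0,-0.05,-0.2,0,0,0,0,0,-0.05,-0.2])

```text
clock: 23.18
eef_pos: [516.7, -133.6, 174.3]
tool_rot: [3.141, -0.001, 0.288]
force: [1.8, 0.0, -0.6]
width: 51.3
gripper_force: 0.0
```

carry_out(deltas=[0,0,0,0,0,-0.03,-0.2,0,0,0,0,0.05,0,-0.2,0,0,0,0,0.055,0,-0.2,0,0,0,0,0.055,0,-0.2,0,0,0,0,0.055,0,-0.2,0,0,0,0,0.05,0,-0.2,0,0,0,0,0,0,-0.2,0,0,0,0,0,0,-0.2])

```text
clock: 24.18
eef_pos: [591.9, -386.7, 202.2]
tool_rot: [-3.14, -0.0, 0.288]
force: [-0.2, 0.6, 0.4]
width: 51.4
gripper_force: 0.0
```

```bash
python3 - <<'E'
from h import *
s=ctrl.get_image("scene");t=ctrl.get_image("top"); st=ctrl.read_state(); print(st["eef_pos"],st["force"],st["width"])
cv2.imwrite("pics/top7.png",t[:,:,::-1]);cv2.imwrite("pics/scene7.png",s[:,:,::-1])
o=np.zeros((600,800,3),np.uint8)
o[:400,:400]=cv2.resize(t[175:255,280:360],(400,400),interpolation=cv2.INTER_CUBIC); o[:400,400:]=cv2.resize(s[150:220,262:332],(400,400),interpolation=cv2.INTER_CUBIC)
o[400:,:400]=cv2.resize(t[155:275,110:350],(400,200)); o[400:,400:650]=cv2.resize(s[140:300,160:360],(250,200))
cv2.imwrite("pics/c7.png",o[:,:,::-1])
from scipy.optimize import least_squares
a=t.astype(int); m=((a[...,1]-a[...,0])>8).astype(np.uint8); r=np.zeros_like(m); r[190:240,295:345]=1
cs=max(cv2.findContours(m*r,0,1)[0],key=cv2.contourArea).reshape(-1,2)
P=on_plane("top",cs,20)[:,:2]; f=least_squares(lambda p:np.hypot(*(P-p[:2]).T)-p[2],[517,-134,18]); print("tea",f.x)
E
```

```text
[ 592.3943 -385.595   202.3227] [-0.3511  0.6577  0.648 ] 50.83118772644105
tea [ 516.8527 -132.3373   16.844 ]
```

View pics/c7.png

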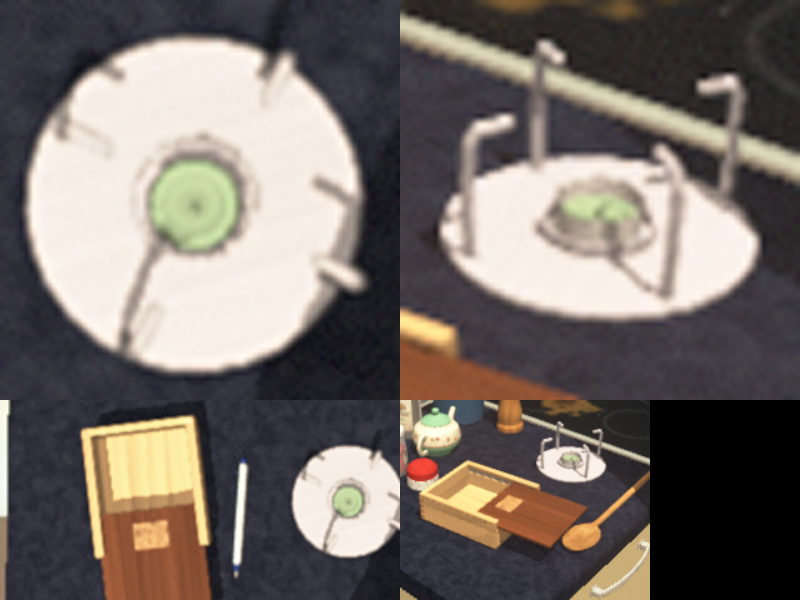

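The tea light sits level in the cup, within about 1.5 mm of its centre. The lid is open and the box, pen and spoon are in place. Handing in.

```bash
python3 -c "
from cell import ctrl
print(ctrl.finish_job())"
```

```text
the job is handed in; nothing more can be done
None
```

The lid is drawn fully open, the tea light stands upright in the warmer's cup (about 1.5 mm off centre by the camera), box and warmer stayed in place, and the job is handed in; no verdict was returned.

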